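# Centre a teetering parcel on the scale's small pan

## Robot

A 6-joint arm with a two-finger parallel gripper is mounted at the origin on a cart in front of the work surface, level with it; the furniture and walls round the work are solid. World frame = base frame: x ahead of the robot, y to its left, z up, the work surface at z = 0. Lengths are in mm, angles in degrees, forces in N, time in s.
With the tool pointing down it reaches from about 350 to 850 mm from the base axis. Payload 8.1 kg.
Tool frame: the origin (TCP) lies midway between the tips of the shut fingers; the grasp point (between the pads) lies 19 mm behind it; z points along the fingers, y is the direction in which the jaws open and shut (so a half turn about z gives the same grasp; the last joint's range is limited). The gripper opens to 85 mm and grips with 20 to 120 N. Pads are 22 mm wide; open, the fingers measure 114 mm over their backs; the gripper's body (76 mm by 85 mm) begins 54 mm behind the grasp point. The pads swing forward as they close: fully open they stand 13 mm farther back than shut.
Start: joints at [62.086, 7.471, 85.268, -0, 87.261, -4.893], TCP at [234.625, 552.229, 231.292] pointing down, gripper open.
Joint ranges: [-169.43, 169.43], [-51.17, 129.36], [1.28, 143.12], [-76.62, 256.62], [0, 156.53], [-152.29, 152.29]. Speed limits (degrees/s): [136.94, 136.94, 159.86, 180, 180, 180].

## Interface

Orientations are given as [roll, pitch, yaw] about the fixed x, y, z axes, in that order (R = Rz(yaw) Ry(pitch) Rx(roll)).
In Python, from bench import telemetry, snapshot, camera_params, job gives the robot as it stands. The module is installed in compiled form; this text tells all that it offers.
- The arm moves only by the shell command python3 -m jog 'ROWS' [FORCE]. ROWS is JSON, a list that holds one entry, the list of rows, each a list of 7 numbers: the shift along the tool's x, y, z in units of 50 mm (1.0 is 50 mm), then the turn, a rotation vector about the tool's x, y, z in units of 2 pi rad (1.0 is 2 pi rad), then the opening, from 0 (shut) to 1 (fully open). In form: [[[dx, dy, dz, rx, ry, rz, claw], ...]]. A call has 1 to 12 rows; each row shifts and turns the commanded pose from where the row before left it, along the tool's axes as they then stand; what a row does not reach is not made up. A row lasts 1/8 s, in which the tool goes at most 62.5 mm and 10.7 degrees, less where a joint would pass 70% of its speed; a pose out of reach is approached as far as the arm can. A call with a number of a shift or a turn outside -1 to 1 is refused whole. A call with a gripper value outside its range is refused whole. The fingers move at their own pace and stop on an object; FORCE is the grip in N (left out, the last holds). Time passes only in rows, so rows that do not move let the fingers close. It gives the time, the measured TCP pose, the force and the opening at its end, in the units of the state.
- telemetry.sense(): the state, without advancing time (a new reading comes with each control period).
- snapshot(name): name is "scene" or "top" or "wrist"; returns (picture, depth): 384x512x3 uint8, red, green, blue; 384x512 float32, mm along the optical axis (not along the pixel's ray), 0 where there is no reading.
- camera_params(name): a dict with "K" (3x3 intrinsics, pixels), "extrinsics" (4x4, takes a point from camera to world coordinates). Camera axes: x right, y down, z forward; pixel columns grow to the right and rows downward; lengths in mm; the calibration is good to about 2 mm. The wrist camera is an equidistant fisheye: a pixel r from the principal point sees the ray r / f radians off the axis. A picture is of the moment at which its call begins: read the wrist's pose just before it. camera_params takes no time and is no camera call; for the wrist camera it gives the pose at the moment of the call.
- job.hand_in(): hands the job in, once; it reports no verdict.
The state is a dict: "time": time; "joint_pos": joint angles; "qd": joint speeds; "joint_efforts": joint torques, N m; "tool_pos": TCP position; "tcp_rot": TCP orientation; "ft_force": force on the tool from outside, world axes, zero at the start; "wrist_torque": the same for the moment, N m; "finger_gap": finger opening in mm.
Only numpy, scipy, OpenCV 4.12 (cv2) and the standard library are available. Lean on these libraries where they do the work, as an engineer would, in place of code of your own. Each camera call takes 0.05 s, during which the arm holds its last target. There are 200 camera calls.

## Task

The wrapped parcel lying across the small round pan of the parcel scale is off-centre, so the pan leans and the weight reads wrong. Nudge the parcel with light taps of the fingertips until its middle is over the middle of the pan and the pan sits level. Do not lift the parcel or let it tip off, and leave the weights and the stamp standing where they are.

Things in the scene. Friction and masses are not known exactly. Their poses are not given: they have to be found in the camera images.
- parcel: green film-wrapped parcel with dark tape bands lying flat on the pan, 0.6-1 kg. Origin: centre of its underside; x across its width, y along its length, z up. Firm box 104 x 224 x 49 mm (x, y, z); loose film at the ends looks up to 10 mm longer and gives no resistance. Slides on the pan under about 2-10 N, stays where left, topples if its middle passes the pan's rim
- pan_centre (a point): centre of the level pan's top face, 70 mm above the worktop; fixed to the scale, x axis from console to back, z up. The pan is a steel disc 100 mm across, 16 mm thick, centred over the square housing, which can be seen round the parcel
- pan: the scale's steel pan; origin on its axis, 16 mm below its top face, z up through the top. It rocks on a springy mount: a parcel off-centre by 30 mm leans it by about 2 degrees, a centred one lets it sit level
- scale: the grey scale, standing fast on the worktop. Origin: underside, below the pan's centre. Square housing 190 x 190 mm, 44 mm high, centred on the origin; a sloped console 170 mm wide with display and keys reaches 45 mm further on its -x side, lower than the housing
- weight_big: bystander: brass check weight 30 mm across, 40 mm high, beside the scale; origin at its underside
- weight_small: bystander: brass check weight 24 mm across, 32 mm high, beside the scale; origin at its underside
- stamp: bystander: rubber stamp with a black knob, 30 x 52 mm, 78 mm high, beside the scale; origin at its underside

How it is judged (in metres and radians):
At the end, for the whole second after the job is handed in: The parcel lies at rest flat on the pan with its middle within 10 mm (horizontally) of the pan's centre, and the pan is level within about 1.4 degrees (horizontal distance between parcel and pan_centre below 0.01 m and z of parcel in the frame of pan_centre between -0.006 and 0.006 m and angle between pan's own z axis and vertical below 0.025 rad and angle between parcel's own z axis and vertical below 0.03 rad and linear speed of parcel below 0.01 m/s); the robot touches nothing.
It fails at once if the parcel is lifted off the pan (its middle 15 mm or more above the pan's top) (z of parcel in the frame of pan_centre above 0.015 m).
It fails at once if the parcel drops or tips off (its middle 15 mm below the pan's top, or it leans more than 12 degrees) (z of parcel in the frame of pan_centre below -0.015 m or angle between parcel's own z axis and vertical above 0.21 rad).
It fails at once if the parcel is hit or pushed hard (more than 25 N) (contact force between any of the fingers, the arm and parcel above 25 N).
It fails at once if a weight or the stamp is moved more than 15 mm (distance of any of weight_big, weight_small, stamp from where it was at the start of the episode above 0.015 m).
It also fails if it takes over 51 s, if anything falls off the work surface, if the arm or the gripper's body presses on something with over 40 N, if the wrist force passes 120 N, or if a joint passes its speed limit or range.

## Working session

There is one attempt and no reset: what is moved stays moved. The work goes in short steps, Python scripts to look and compute and a shell command to move; the robot and the scene stay as the last step left them, time stands still between calls to the robot, and variables do not carry over. Pictures are saved under pics/ and viewed, about 8 in all and at most 12, crops included, and the job is handed in when it is done.

```bash
mkdir -p pics; cat > h.py <<'E'
import numpy as np, cv2
from bench import telemetry, snapshot, camera_params, job
def grab(n,f):
    P=camera_params(n); im,d=snapshot(n); cv2.imwrite('pics/'+f,im[:,:,::-1]); np.savez('pics/'+f[:-4]+'.npz',im=im,d=d,K=P['K'],E=P['extrinsics'])
    return im,d,np.array(P['K']),np.array(P['extrinsics'])
def cloud(d,K,E):
    v,u=np.indices(d.shape); p=np.stack([(u-K[0,2])/K[0,0]*d,(v-K[1,2])/K[1,1]*d,d],-1)
    return p@E[:3,:3].T+E[:3,3]
E
python3 - <<'E'
from h import *
s=telemetry.sense(); print(s['time'],s['tool_pos'],s['tcp_rot'],s['ft_force'],s['finger_gap'])
a=grab('top','top0.png');b=grab('scene','scene0.png')
for x in (a,b): print(x[2].tolist(),x[3].round(3).tolist())
cv2.imwrite('pics/both0.png',cv2.resize(np.vstack([a[0],b[0]])[:,:,::-1],None,fx=.78,fy=.78))
E
```

```text
0.0 [234.37344537 551.72144348 230.22480739] [-1.79892182e+02 -9.69972436e-03  1.56976811e+02] [ 0.35341116  0.22894772 -0.04235746] 85.6482920461898
[[387.517382424334, 0.0, 254.34953589090298], [0.0, 387.517382424334, 187.9020895743931], [0.0, 0.0, 1.0]] [[0.01, -0.984, 0.178, 431.563], [-1.0, -0.007, 0.019, 107.536], [-0.018, -0.178, -0.984, 925.608], [0.0, 0.0, 0.0, 1.0]]
[[411.3170445296625, 0.0, 249.59374679425898], [0.0, 411.3170445296625, 194.04206093731483], [0.0, 0.0, 1.0]] [[0.73, -0.472, 0.494, 179.32], [-0.683, -0.489, 0.542, -339.638], [-0.014, -0.733, -0.68, 663.371], [0.0, 0.0, 0.0, 1.0]]
```

View pics/both0.png

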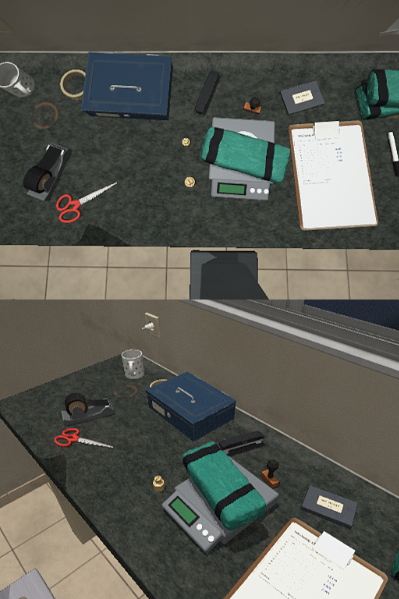

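The top view shows the scale at about (312,200) in full-size pixels. The green parcel lies across it at about (314,197), turned roughly 15°. The stamp is beyond it at (325,135), and the brass weights are to its left at (239,181) and (243,233). Next I'll crop and measure.

```bash
cat > m.py <<'E'
from h import *
def parcel(im,d,K,E,roi=None):
    hsv=cv2.cvtColor(im,cv2.COLOR_RGB2HSV)
    W=cloud(d,K,E)
    ok=(d>0)&(W[...,2]>100)&(W[...,2]<135)&(W[...,0]>300)&(W[...,0]<620)&(W[...,1]>-220)&(W[...,1]<170)
    g=ok&(cv2.inRange(hsv,(70,60,20),(95,255,255))>0)
    g=cv2.morphologyEx(g.astype(np.uint8),cv2.MORPH_CLOSE,np.ones((15,15)))
    n,l,st,c=cv2.connectedComponentsWithStats(g); k=1+st[1:,4].argmax(); m=l==k
    P=W[m&ok]
    # fit top plane
    (cx,cy),(w,h),a=cv2.minAreaRect(P[:,:2].astype(np.float32))
    core=P[np.hypot(P[:,0]-cx,P[:,1]-cy)<90]
    A=np.c_[core[:,:2]-[cx,cy],np.ones(len(core))]; s=np.linalg.lstsq(A,core[:,2],rcond=None)[0]
    return dict(c=(round(cx,1),round(cy,1)),wh=(round(w,1),round(h,1)),ang=round(a,1),slope_deg=np.degrees(s[:2]).round(2),ztop=round(s[2],1),med=np.median(P,0).round(1)),m
E
python3 - <<'E'
from m import *
for n in('top','scene'):
    z=np.load(f'pics/{n}0.npz'); r,m=parcel(z['im'],z['d'],z['K'],z['E']); print(n,r)
    W=cloud(z['d'],z['K'],z['E'])
    if n=='top':
        for u,v in ((312,158),(239,181),(243,233),(325,135),(300,240),(350,215),(275,160)): print(u,v,W[v,u].round(1))
z=np.load('pics/top0.npz'); im=z['im'][110:270,220:390]; cv2.imwrite('pics/c0.png',cv2.resize(im,None,fx=3.6,fy=3.6,interpolation=2)[:,:,::-1])
E
```

```text
top {'c': (560.6, -4.0), 'wh': (240.9, 100.9), 'ang': 74.9, 'slope_deg': array([ 3.26, -0.43]), 'ztop': np.float64(116.2), 'med': array([557.7,  -6.6, 116. ])}
312 158 [662.6  -9.5  43.8]
239 181 [609.2 161.2  31.2]
243 233 [486.9 149.5  40.2]
325 135 [709.7 -36.4  71.9]
300 240 [472.4  19.9  37.3]
350 215 [521.8 -77.6 113.5]
275 160 [657.3  77.   44. ]
scene {'c': (561.4, -6.6), 'wh': (237.9, 99.3), 'ang': 74.9, 'slope_deg': array([ 3.83, -0.61]), 'ztop': np.float64(115.5), 'med': array([551.7, -30.4, 115.2])}
```

View pics/c0.png

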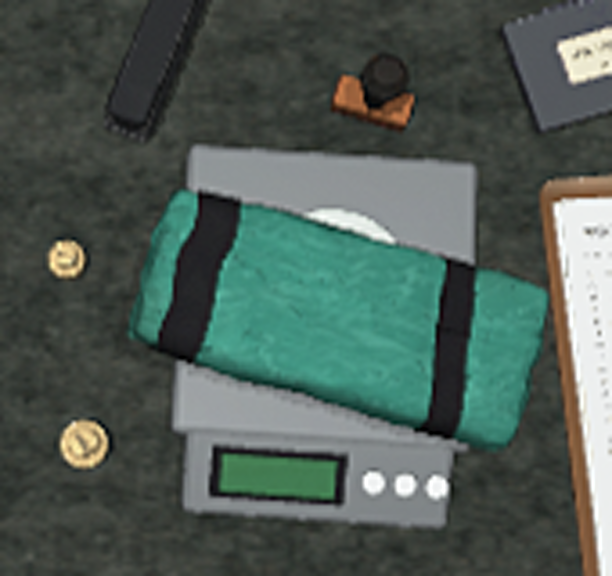

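The crop shows the parcel lying toward the console, with the pan's white rim peeking out behind it at crop (350,220). The housing corners are at crop (190,147), (475,163) and (173,430).

```bash
python3 - <<'E'
from m import *
def ray(z,u,v,h):
    K,E=z['K'],z['E']; r=E[:3,:3]@np.linalg.solve(K,[u,v,1.]); return E[:3,3]+r*(h-E[2,3])/r[2]
z=np.load('pics/top0.npz')
for n in('top','scene'):
    q=np.load(f'pics/{n}0.npz'); W=cloud(q['d'],q['K'],q['E']); hs=cv2.cvtColor(q['im'],cv2.COLOR_RGB2HSV)
    a=(W[...,2]>40)&(W[...,2]<48)&(hs[...,1]<60)&(np.abs(W[...,0]-570)<130)&(np.abs(W[...,1])<130)
    a=cv2.morphologyEx(a.astype(np.uint8),cv2.MORPH_OPEN,np.ones((3,3)))>0
    print(n,'housing',cv2.minAreaRect(W[a][:,:2].astype(np.float32)),np.median(W[a][:,2]))
    p=(W[...,2]>56)&(W[...,2]<85)&(hs[...,1]<50)&(hs[...,2]>150)&(np.abs(W[...,0]-590)<90)&(np.abs(W[...,1])<60)
    p=cv2.morphologyEx(p.astype(np.uint8),cv2.MORPH_OPEN,np.ones((2,2)))>0
    P=W[p]; print('pan',len(P), P.min(0).round(1) if len(P) else 0,P.max(0).round(1) if len(P) else 0)
    if len(P)>5:
        # outer edge: farthest x per y bin, circle with r=50
        from scipy.optimize import least_squares
        yb=np.round(P[:,1]/3); e=np.array([P[yb==k][P[yb==k][:,0].argmax()] for k in np.unique(yb)])
        s=least_squares(lambda c:np.hypot(e[:,0]-c[0],e[:,1]-c[1])-50,[570,0],loss='soft_l1'); print(s.x.round(1),np.abs(s.fun).max().round(1))
for x,y in((190,147),(475,163),(173,430)): print(ray(z,220+x/3.6,110+y/3.6,44).round(1))
E
```

```text
top housing ((580.6715087890625, -4.609588623046875), (187.9197540283203, 195.72293090820312), 86.4012680053711) 43.80223466935092
pan 88 [601.9 -43.6  68.2] [630.4   5.7 117.5]
[580.1  -7.4] 10.6
scene housing ((583.6607055664062, -5.96002197265625), (186.8102569580078, 195.67355346679688), 86.17337036132812) 43.25057792168343
pan 0 0 0
[679.5  82.2  44. ]
[ 669.7 -102.7   44. ]
[495.1  92.6  44. ]
```

```bash
python3 -m jog '[[[-0.7,-0.65,0,0,0,0,1],[-0.74,-0.67,0,0,0,0,1],[-0.74,-0.67,0,0,0,0,1],[-0.74,-0.67,0,0,0,0,1],[-0.74,-0.67,0,0,0,0,1],[-0.74,-0.67,0,0,0,0,1],[-0.74,-0.67,0,0,0,0,1],[-0.74,-0.67,0,0,0,0,1],[-0.74,-0.67,0,0,0,0,1],[-0.74,-0.67,0,0,0,0,1],[-0.74,-0.67,0,0,0,-0.011,1],[-0.5,-0.4,0,0,0,-0.011,1]]]'
```

```text
time: 1.6
tool_pos: [481.0, 26.4, 230.9]
tcp_rot: [-180.0, -0.0, 164.9]
ft_force: [0.4, 0.1, 0.6]
finger_gap: 85.2
```

```bash
python3 -m jog '[[[0.2,-0.19,0.5,0,0,0,1],[0,0,0.8,0,0,0,1],[0,0,0.8,0,0,0,1],[0,0,0.7,0,0,0,1],[0,0,0.4,0,0,0,1],[0,0,0.1,0,0,0,1],[0,0,0,0,0,0,1],[0,0,0,0,0,0,1]]]'; python3 - <<'E'
from m import *
a=grab('scene','s1.png'); print(parcel(*a)[0])
cv2.imwrite('pics/s1c.png',cv2.resize(a[0][100:330,150:400],None,fx=2.4,fy=2.4)[:,:,::-1])
E
```

```text
time: 2.6
tool_pos: [469.6, 21.9, 67.5]
tcp_rot: [180.0, 0.1, 164.9]
ft_force: [-0.8, 0.2, 0.0]
finger_gap: 85.3
{'c': (562.4, -5.5), 'wh': (238.2, 99.3), 'ang': 74.6, 'slope_deg': array([ 3.53, -0.33]), 'ztop': np.float64(115.7), 'med': array([551.9, -39.8, 115.4])}
```

View pics/s1c.png

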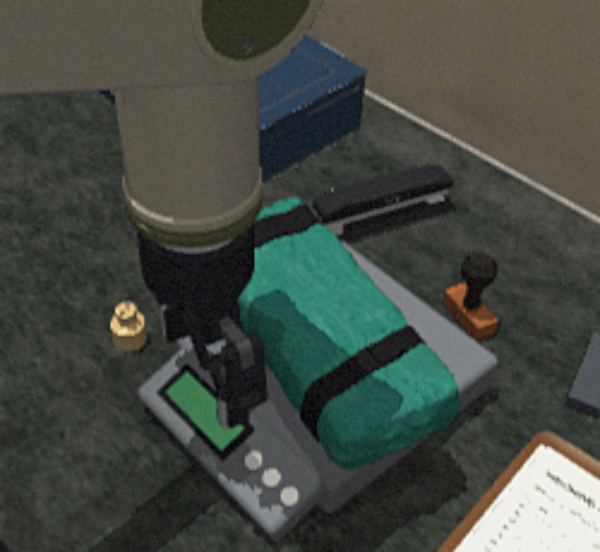

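The open fingertips hover clear of the parcel's long near face, with the weight and stamp untouched. I'll approach slowly until contact.

```bash
python3 -m jog '[[[-0.2,0,0,0,0,0,1],[-0.15,0,0,0,0,0,1],[-0.1,0,0,0,0,0,1],[-0.04,0,0,0,0,0,1],[-0.04,0,0,0,0,0,1],[-0.02,0,0,0,0,0,1],[0,0,0,0,0,0,1]]]';python3 -m jog '[[[-0.04,0,0,0,0,0,1],[-0.04,0,0,0,0,0,1]]]'; python3 -m jog '[[[-0.04,0,0,0,0,0,1],[-0.04,0,0,0,0,0,1]]]'
```

```text
time: 3.52
tool_pos: [495.1, 14.9, 66.3]
tcp_rot: [-180.0, -0.0, 164.9]
ft_force: [-0.0, -0.2, -0.1]
finger_gap: 85.3
time: 3.78
tool_pos: [499.2, 13.8, 66.4]
tcp_rot: [180.0, 0.0, 164.9]
ft_force: [0.6, -0.3, -0.5]
finger_gap: 85.2
time: 4.03
tool_pos: [502.7, 12.7, 66.3]
tcp_rot: [-180.0, -0.0, 164.9]
ft_force: [-4.4, -0.2, 2.2]
finger_gap: 85.0
```

```bash
python3 -m jog '[[[-0.04,0.01,0,0,0,0,1],[-0.04,0.01,0,0,0,0,1],[-0.04,0.01,0,0,0,0,1]]]';python3 -m jog '[[[-0.04,0.01,0,0,0,0,1],[-0.04,0.01,0,0,0,0,1],[-0.04,0.01,0,0,0,0,1]]]';  python3 - <<'E'
from m import *
print(parcel(*grab('top','t2.png'))[0],parcel(*grab('scene','s2.png'))[0])
E
```

```text
time: 4.4
tool_pos: [508.2, 12.7, 66.0]
tcp_rot: [-180.0, -0.1, 164.9]
ft_force: [-6.5, 0.5, 3.6]
finger_gap: 85.3
time: 4.78
tool_pos: [514.4, 12.5, 66.1]
tcp_rot: [-180.0, -0.1, 164.9]
ft_force: [-6.8, -0.3, 5.0]
finger_gap: 85.4
{'c': (584.6, 88.4), 'wh': (52.7, 68.2), 'ang': 80.3, 'slope_deg': array([-0.98, -7.02]), 'ztop': np.float64(115.6), 'med': array([581.8,  90.1, 116.3])} {'c': (555.7, -28.2), 'wh': (187.6, 123.5), 'ang': 75.9, 'slope_deg': array([0.36, 2.31]), 'ztop': np.float64(116.6), 'med': array([564.9, -66.1, 115.7])}
```

```bash
python3 -m jog '[[[-0.04,0.01,0,0,0,0,1],[-0.04,0.01,0,0,0,0,1],[0,0,0,0,0,0,1]]]';python3 -m jog '[[[0.1,0,0,0,0,0,1],[0.5,0,0,0,0,0,1],[0.5,0,-0.5,0,0,0,1],[0.8,0,-0.9,0,0,0,1],[0.8,0,-0.9,0,0,0,1],[0,0.7,-0.9,0,0,0,1],[0,0.9,0,0,0,0,1],[0,0.9,0,0,0,0,1],[0,0.9,0,0,0,0,1],[0,0,0,0,0,0,1]]]';  python3 - <<'E'
from m import *
a=grab('top','t3.png');print(parcel(*a)[0],parcel(*grab('scene','s3.png'))[0])
cv2.imwrite('pics/t3c.png',cv2.resize(a[0][110:270,220:390],None,fx=3.6,fy=3.6,interpolation=2)[:,:,::-1])
E
```

```text
time: 5.25
tool_pos: [518.7, 12.4, 66.1]
tcp_rot: [-180.0, -0.1, 164.9]
ft_force: [-5.1, -0.7, 4.4]
finger_gap: 85.5
time: 6.5
tool_pos: [433.3, 214.2, 226.0]
tcp_rot: [180.0, -0.0, 165.1]
ft_force: [-0.0, -1.1, 0.1]
finger_gap: 85.3
{'c': (574.3, -3.9), 'wh': (240.5, 99.8), 'ang': 76.1, 'slope_deg': array([ 2.52, -0.54]), 'ztop': np.float64(116.8), 'med': array([569.6, -13.6, 116.7])} {'c': (577.5, -7.2), 'wh': (236.0, 101.7), 'ang': 75.6, 'slope_deg': array([ 3.33, -0.65]), 'ztop': np.float64(116.2), 'med': array([564.3, -36.1, 115.9])}
```

View pics/t3c.png

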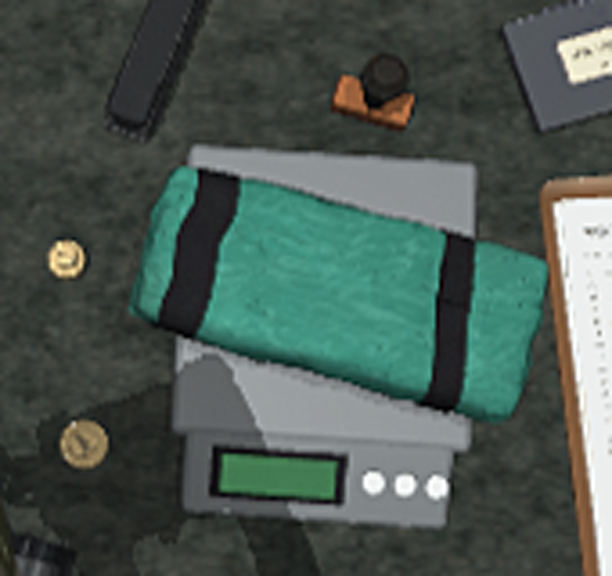

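The parcel moved about 15 mm toward the back and the bystanders haven't moved. Before the next push I'll check the residual lean against level references (housing top and table) in the same depth images.

```bash
python3 - <<'E'
from m import *
def fit(P):
    c=P.mean(0); A=np.c_[P[:,:2]-c[:2],np.ones(len(P))]
    s=np.linalg.lstsq(A,P[:,2],rcond=None)[0]; k=np.abs(A@s-P[:,2])<2
    s=np.linalg.lstsq(A[k],P[k][:,2],rcond=None)[0]; return np.degrees(s[:2]).round(2),s[2].round(1),len(P)
for f in('top0','scene0','t3','s3'):
    q=np.load(f'pics/{f}.npz'); W=cloud(q['d'],q['K'],q['E']); hs=cv2.cvtColor(q['im'],cv2.COLOR_RGB2HSV)
    x,y,z=W[...,0],W[...,1],W[...,2]
    print(f,'table',fit(W[(abs(z)<8)&(x>400)&(x<720)&(abs(y)<200)]),'housing',fit(W[(abs(z-44)<4)&(x>480)&(x<690)&(abs(y)<110)&(hs[...,1]<60)]))
    r,m=parcel(q['im'],q['d'],q['K'],q['E']); cx,cy=r['c']; a=np.radians(r['ang']); 
    L=(x-cx)*np.cos(a)+(y-cy)*np.sin(a); T=(x-cx)*np.sin(a)-(y-cy)*np.cos(a)
    k=m&(abs(L)<85)&(abs(T)<30)&(z>105); print('  top',fit(np.c_[T[k],L[k],z[k]]),'T,L extents',[np.percentile(v[m],[.5,99.5]).round(1) for v in(T,L)])
    for t in (-40,-30,-20,-10,0,10,20,30,40): print(t,z[m&(abs(L)<80)&(abs(T-t)<4)].mean().round(1),end='; ')
    print()
    h=(abs(z-44)<4)&(x>480)&(x<690)&(abs(y)<112)&(hs[...,1]<60); h=cv2.morphologyEx(h.astype(np.uint8),cv2.MORPH_OPEN,np.ones((3,3)))>0
    print('  housing',cv2.minAreaRect(W[h][:,:2].astype(np.float32)))
E
```

```text
top0 table (array([ 0.02, -0.25]), np.float64(0.6), 12185) housing (array([0.22, 0.11]), np.float64(43.7), 2552)
  top (array([1.41, 0.31]), np.float64(116.8), 2263) T,L extents [array([-50.2,  47.3]), array([-115.6,  116.8])]
-40 114.7; -30 116.2; -20 116.5; -10 116.5; 0 116.7; 10 117.0; 20 117.5; 30 117.7; 40 117.8; 
  housing ((580.6715087890625, -4.609588623046875), (187.9197540283203, 195.72293090820312), 86.4012680053711)
scene0 table (array([ 0.11, -0.23]), np.float64(-0.0), 14927) housing (array([0.25, 0.05]), np.float64(43.1), 2471)
  top (array([1.6 , 0.38]), np.float64(116.3), 2371) T,L extents [array([-49. ,  47.6]), array([-116.7,  112.3])]
-40 113.5; -30 115.3; -20 115.8; -10 116.1; 0 116.1; 10 116.3; 20 116.9; 30 117.0; 40 117.1; 
  housing ((583.6607055664062, -5.96002197265625), (186.8102569580078, 195.67355346679688), 86.17337036132812)
t3 table (array([ 0.02, -0.24]), np.float64(0.6), 11974) housing (array([0.06, 0.01]), np.float64(43.7), 2679)
  top (array([ 0.33, -0.08]), np.float64(117.5), 2253) T,L extents [array([-48.5,  47.9]), array([-116.2,  116. ])]
-40 115.1; -30 117.1; -20 117.5; -10 117.7; 0 117.4; 10 117.5; 20 117.7; 30 117.7; 40 117.4; 
  housing ((580.8897705078125, -5.007987976074219), (186.67999267578125, 195.08731079101562), 86.4704360961914)
s3 table (array([ 0.12, -0.23]), np.float64(-0.1), 15052) housing (array([0.2 , 0.08]), np.float64(43.1), 2677)
  top (array([0.28, 0.1 ]), np.float64(117.0), 2248) T,L extents [array([-50.5,  46.5]), array([-117.4,  111.8])]
-40 115.2; -30 116.7; -20 117.0; -10 117.2; 0 116.8; 10 116.9; 20 117.0; 30 117.1; 40 116.4; 
  housing ((583.5620727539062, -5.7842864990234375), (188.62545776367188, 193.6503143310547), 86.71248626708984)
```

Restricted to the flat top, the lean across the parcel fell from about 1.5° to 0.3°, and the lean along it is about 0. The centroid is about (576,-5) and the scale centre about (582,-5), so roughly 4–5 mm remains. I'll make one more light nudge.

```bash
python3 -m jog '[[[0,-0.9,0,0,0,0,1],[0,-0.9,0,0,0,0,1],[0,-0.9,0,0,0,0,1],[0,-0.7,0.9,0,0,0,1],[-0.7,0,0.9,0,0,0,1],[-0.7,0,0.9,0,0,0,1],[-0.4,0,0.5,0,0,0,1],[-0.4,0,0,0,0,0,1],[-0.2,0,0,0,0,0,1],[0,0,0,0,0,0,1],[0,0,0,0,0,0,1]]]'
```

```text
time: 7.98
tool_pos: [504.6, 16.2, 66.8]
tcp_rot: [180.0, 0.0, 164.9]
ft_force: [0.1, -0.0, -0.8]
finger_gap: 85.2
```

```bash
python3 -m jog '[[[-0.1,0,0,0,0,0,1],[-0.06,0,0,0,0,0,1],[-0.04,0,0,0,0,0,1],[-0.04,0,0,0,0,0,1],[-0.04,0,0,0,0,0,1]]]';python3 -m jog '[[[-0.04,0.01,0,0,0,0,1],[-0.04,0.01,0,0,0,0,1],[-0.03,0.01,0,0,0,0,1],[0,0,0,0,0,0,1]]]'
```

```text
time: 8.6
tool_pos: [518.4, 12.7, 66.2]
tcp_rot: [-180.0, -0.0, 164.9]
ft_force: [-1.2, -0.5, 1.3]
finger_gap: 85.4
time: 9.1
tool_pos: [523.2, 12.6, 66.1]
tcp_rot: [-180.0, -0.1, 164.9]
ft_force: [-6.3, -0.4, 5.0]
finger_gap: 85.6
```

```bash
python3 -m jog '[[[0.1,0,0,0,0,0,1],[0.5,0,0,0,0,0,1],[0.5,0,-0.5,0,0,0,1],[0.8,0,-0.9,0,0,0,1],[0.8,0,-0.9,0,0,0,1],[0,0.7,-0.9,0,0,0,1],[0,0.9,0,0,0,0,1],[0,0.9,0,0,0,0,1],[0,0.9,0,0,0,0,1],[0,0,0,0,0,0,1],[0,0,0,0,0,0,1]]]';  python3 - <<'E'
from m import *
a=grab('top','t4.png');b=grab('scene','s4.png')
for q in(a,b):
    r,m=parcel(*q); W=cloud(*q[1:]); x,y,z=np.moveaxis(W,-1,0); cx,cy=r['c']; t=np.radians(r['ang'])
    L=(x-cx)*np.cos(t)+(y-cy)*np.sin(t); T=(x-cx)*np.sin(t)-(y-cy)*np.cos(t); k=m&(abs(L)<85)&(abs(T)<30)&(z>105)
    s=np.linalg.lstsq(np.c_[T[k],L[k],np.ones(k.sum())],z[k],rcond=None)[0]; print(r['c'],r['wh'],r['ang'],np.degrees(s[:2]).round(2),s[2].round(1))
cv2.imwrite('pics/t4c.png',cv2.resize(a[0][110:270,220:390],None,fx=3.6,fy=3.6,interpolation=2)[:,:,::-1])
E
```

```text
time: 10.48
tool_pos: [437.8, 211.8, 226.0]
tcp_rot: [-180.0, -0.0, 164.9]
ft_force: [-0.5, 0.7, 0.3]
finger_gap: 85.6
(579.5, -3.9) (240.3, 101.1) 76.4 [-0.12 -0.07] 117.6
(581.3, -8.0) (235.0, 101.1) 76.0 [0.09 0.08] 117.0
```

View pics/t4c.png

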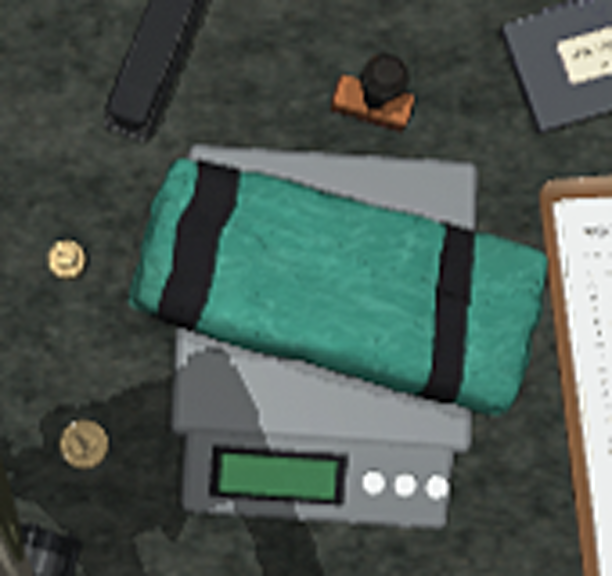

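The parcel is now level (0.1° both ways) and centred over the housing. The weights at crop (67,258) and (84,443) and the stamp at (375,95) are where they started. The arm is clear, so I'll hand in.

```bash
python3 -c "
from bench import job; print(job.hand_in())"
```

```text
the job is handed in; nothing more can be done
None
```

I nudged the parcel about 19 mm toward the back in two slow pushes with the open fingertips against its long near side. Wrist force readings stayed at about 8 N or less. I then drew the arm clear and handed the job in at about 10.6 s.

**Last checks:**
- **Position:** the parcel's middle measured (579.5, -3.9) from the top camera and (581.3, -8.0) from the scene camera. The scale's centre is about (582, -5), so it is about 3 mm off, against the 10 mm allowed.
- **Level:** the parcel's top leans about 0.1° both ways, down from about 1.5° at the start. The pan itself was hidden under the parcel, so its level is inferred from the parcel's top.
- **Bystanders:** the weights and the stamp look unmoved in the last picture.

**Disagreements:**
- The two cameras differ by about 4 mm along the parcel's length, probably from the loose film at the ends.
- My first lean estimate of about 3.3° was too high because it included the rounded edges. I replaced it with a fit over the flat middle only.

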